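# Push-open the bur cupboard and swing its door wide

## Task

A white carton stands in the way of the small bench cupboard's door. Slide the carton aside along the table, then press the door in at its metal push plate until the touch latch lets go, take the fingers away so that its spring swings it ajar by itself, and then reach behind it and push it wide open, about square to the cupboard, so that the bur cartons inside can be reached. Only push with the fingers: do not lift or tip the carton, keep the door from hitting it, and leave the saline bottle, the specimen jar and the skin marker where they are.

Things in the scene. Friction and masses are not known exactly. Their poses are not given: they have to be found in the camera images.
- cupboard: Small white bench cupboard, one grey handleless door, 180 mm deep (x), 260 wide (y), 220 high, fixed. Origin: centre of its underside, on the table. Its front looks along its own -x; at yaw 0 its y points to the robot's left; z up. A gauze pack lies on its top, over 100 mm behind the door's front face; the rest of the top is bare.
- door (a joint): Door angle, rad: 0 shut and latched, -0.026 pressed in to the stop, positive open, stop at 1.65. Touch latch: press the free end in 3 to 6 mm (3 to 9 N at the push plate) and let go; a spring then swings the door in 0.5 s to about 0.53 if nothing is in front. Then it turns with slight friction and stays where left. Pressed fully shut it latches again; it cannot be pulled open while latched.
- door_hinge (a point): On the upright hinge axis, in the plane of the door's inner face, 220 mm above the table: 98 mm in front (-x) and 127 mm to +y of the cupboard's origin. From here the door reaches 254 mm: towards the cupboard's -y when shut, -x at 1.57 rad. It is 16 mm thick, on the outer side of this plane, from 4 to 220 mm high; shut, its inner face is 8 mm off the carcass.
- push_plate (a point): Centre of the brushed metal push plate on the door's front face, 40 mm wide by 44 mm high, near the free edge: 30 mm from that edge and 30 mm below the door's top. Moves with the door. Push it towards the cupboard's +x.
- door_edge (a point): Top end of the free edge of the door, on its inner face, 254 mm from the hinge axis. Moves with the door. With the door ajar about 120 mm lie between this edge and the cupboard.
- white_box: Loose plain white carton, 105 mm (its x) by 95 mm (its y) by 64 mm high, about 0.22 kg. Origin: centre of its underside. At first it stands in front of the door, inside its swing; slid past the door's free edge (the cupboard's -y side) it is out of the way there: the table is free there for about 200 mm.
- saline_bottle: Loose white bottle with blue cap, 58 mm across, 138 mm high, standing on the +y side of the cupboard. Origin: centre of its underside. Leave alone.
- specimen_jar: Loose clear jar with red lid, 40 mm across, 52 mm high, standing on the -y side of the cupboard. Origin: centre of its underside. Leave alone.
- skin_marker: Loose pen with blue cap, 10 by 135 by 12 mm, lying on the left part of the table. Origin: centre of its underside. Leave alone.

How it is judged:
By the outcome, as a careful person would: the job done as asked, in the order asked, and still so for the second after the job is handed in, with the robot touching nothing.
It also fails if it takes over 67 s, if anything falls off the work surface, if the arm or the gripper's body presses on something with over 40 N, if the wrist force passes 120 N, or if a joint passes its speed limit or range.

## Robot

A 7-joint arm with a two-finger parallel gripper is mounted at the origin on a cart in front of the work surface, level with it; the furniture and walls round the work are solid. World frame = base frame: x ahead of the robot, y to its left, z up, the work surface at z = 0. Lengths are in m, angles in rad, forces in N, time in s.
With the tool pointing down it reaches from about 0.35 to 0.9 m from the base axis. Payload 19.9 kg.
Tool frame: the origin (TCP) lies between the finger pads; the fingertips stand 19 mm ahead of it and the grasp point (between the pads) is the TCP; z points along the fingers, y is the direction in which the jaws open and shut (so a half turn about z gives the same grasp; the last joint's range is limited). The gripper opens to 94 mm and grips with 3 to 60 N. Pads are 16 mm wide; open, the fingers measure 119 mm over their backs; the gripper's body (75 mm by 177 mm) begins 78 mm behind the grasp point.
Start: joints at [1.278, 0.417, -0.01, 1.614, 0.005, 1.111, -0.053], TCP at [0.156, -0.605, 0.224] pointing down, gripper open.
Joint ranges: [-2.81, 2.81], [-0.39, 2.02], [-1.27, 1.25], [0.06, 2.57], [-1.19, 4.33], [0.19, 2], [-2.82, 2.82]. Speed limits (rad/s): [1.89, 1.89, 2.39, 2.39, 3.01, 3.01, 3.01].

## Interface

Orientations are given as a 3x3 rotation matrix whose columns are the frame's x, y, z axes.
In Python, from rig import robot gives the robot as it stands. Calls block until the motion is done:
- robot.move_ptp(position, orientation): joint-space move of the TCP to a pose.
- robot.move_linear(position, velocity=0.15, frame=None, threshold=None): straight line of the TCP; frame=None keeps the orientation; velocity is the mean speed in m/s. With threshold (N) it stops when the force on the tool has changed by that much, and returns True; else False.
- robot.goto_joints(angles): joint-space move.
- robot.gripper_to(opening): finger opening in m; the grip force is fixed at half the most; returns when the fingers have stopped.
- robot.pause(seconds).
- robot.ik(position, orientation): joint angles nearest the present ones, or None.
- robot.get_state(): the state.
- robot.grab_frame(name): name is "scene" or "top"; returns the picture (400x640x3 uint8, red, green, blue); there is no depth.
- robot.camera_info(name): a dict with "fx", "fy", "cx", "cy" (pixels), "rvec" (rotation vector, rad) and "tvec" (3), from world to camera coordinates, as OpenCV has them. Camera axes: x right, y down, z forward; pixel columns grow to the right and rows downward; lengths in m; the calibration is good to about 2 mm. A picture is of the moment at which its call begins. camera_info takes no time and is no camera call.
A pose or a line that the arm cannot do raises robot.PlanningError and nothing moves.
- robot.sign_off(): hands the job in, once; it reports no verdict.
The state is a dict: "time": time; "qpos": joint angles; "joint_vel": joint speeds; "effort": joint torques, N m; "ee_pos": TCP position; "tool_rot": TCP orientation; "force": force on the tool from outside, world axes, zero at the start; "moment": the same for the moment, N m; "opening": finger opening in m.
Only numpy, scipy, OpenCV 4.12 (cv2) and the standard library are available. Lean on these libraries where they do the work, as an engineer would, in place of code of your own. Each camera call takes 0.05 s, during which the arm holds its last target.

## Working session

There is one attempt and no reset: what is moved stays moved. The work goes in short steps, each a Python script; the robot and the scene stay as the last script left them, time stands still between calls to the robot, and variables do not carry over. Pictures are saved under pics/ and viewed, and the job is handed in when it is done.

```bash
ls; mkdir -p pics
python3 - <<'E'
from rig import robot
import cv2
for n in("scene","top"):
    f=robot.grab_frame(n); cv2.imwrite(f"pics/{n}0.png",f[:,:,::-1]); print(robot.camera_info(n))
s=robot.get_state();print(s["time"],s["ee_pos"],s["tool_rot"])
E
```

```text
pics
{'fx': 514.496818109538, 'fy': 514.496818109538, 'cx': 328.517396654063, 'cy': 202.93798790765976, 'rvec': array([ 2.3309171 , -0.82497597,  0.29024111]), 'tvec': array([-0.39677146,  0.43785536,  1.15158626])}
{'fx': 387.5929133773661, 'fy': 387.5929133773661, 'cx': 323.0569514590477, 'cy': 200.46145092934148, 'rvec': array([ 2.21783157, -2.16858102,  0.10014221]), 'tvec': array([0.06033638, 0.60215343, 1.14996658])}
0.1 [ 0.15560613 -0.60497166  0.2238952 ] [[ 9.68472371e-01  2.49120685e-01 -3.88927048e-04]
 [ 2.49120965e-01 -9.68471781e-01  1.07434971e-03]
 [-1.09022134e-04 -1.13736790e-03 -9.99999347e-01]]
```

View pics/scene0.png

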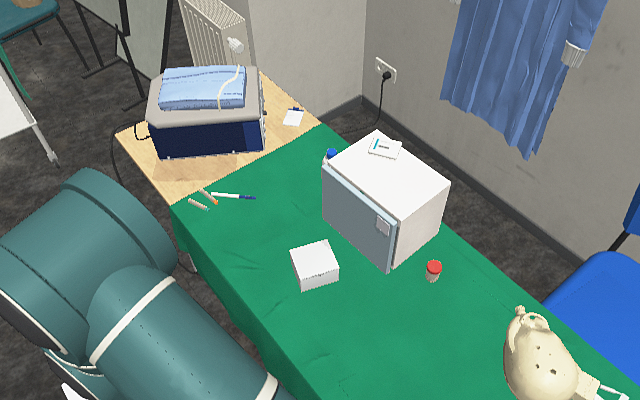

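View pics/top0.png

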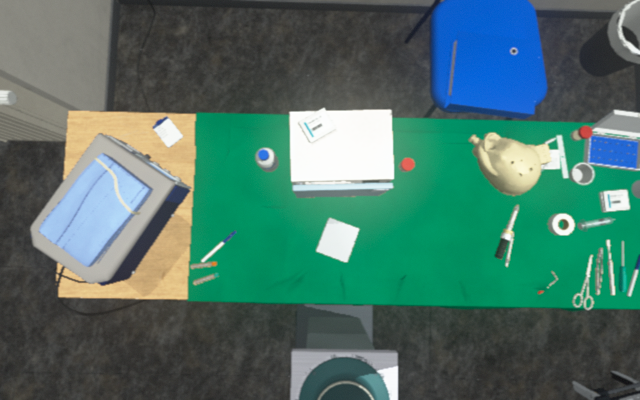

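The scene view shows the carton at about (315,265) in front of the grey door, with the push plate at (383,225). In the top view the carton is at (338,240), the cupboard top spans (290–393, 110–185), and the jar is at (407,164). Next I'll measure these.

```bash
cat > h.py <<'E'
import numpy as np, cv2
from rig import robot
def cast(n,uv,z):
    c=robot.camera_info(n);R=cv2.Rodrigues(c["rvec"])[0];t=c["tvec"]
    K=np.array([[c["fx"],0,c["cx"]],[0,c["fy"],c["cy"]],[0,0,1]])
    uv=np.atleast_2d(uv).astype(float)
    d=(R.T@np.linalg.inv(K)@np.c_[uv,np.ones(len(uv))].T).T
    o=-R.T@t
    return o+d*((z-o[2])/d[:,2])[:,None]
def proj(n,P):
    c=robot.camera_info(n)
    K=np.array([[c["fx"],0,c["cx"]],[0,c["fy"],c["cy"]],[0,0,1]])
    return cv2.projectPoints(np.atleast_2d(P).astype(float),c["rvec"],c["tvec"],K,None)[0][:,0]
def carton(f,n="top",z=.064,roi=None):
    hsv=cv2.cvtColor(f,cv2.COLOR_RGB2HSV)
    m=((hsv[...,1]<40)&(hsv[...,2]>150)).astype(np.uint8)
    if roi: q=np.zeros_like(m);a,b,c,d=roi;q[b:d,a:c]=1;m&=q
    cs=cv2.findContours(m,cv2.RETR_EXTERNAL,cv2.CHAIN_APPROX_NONE)[0]
    k=max(cs,key=cv2.contourArea)
    return k[:,0]
E
python3 - <<'E'
from h import *
np.set_printoptions(precision=4,suppress=True)
f=cv2.imread("pics/top0.png")[:,:,::-1].copy()
for nm,roi,z in(("carton",(300,205,380,275),.064),("cup",(270,95,410,200),.22)):
    k=carton(f,roi=roi); P=cast("top",k,z)[:,:2]
    r=cv2.minAreaRect((P*1000).astype(np.float32)); print(nm,r,cv2.contourArea(k)); print(cv2.boxPoints(r))
print(cast("top",[[407,164]],.052))
for n,r in(("top",(270,90,430,280)),("scene",(280,110,460,310))):
    g=cv2.imread(f"pics/{n}0.png")[r[1]:r[3],r[0]:r[2]]
    g=cv2.resize(g,None,fx=4 if n=="top" else 3,fy=4 if n=="top" else 3,interpolation=cv2.INTER_CUBIC)
    cv2.imwrite(f"pics/{n}0z.png",g[:600,:800])
E
```

```text
carton ((484.9208679199219, 30.225067138671875), (96.47708892822266, 104.5948715209961), 70.72949981689453) 1137.5
[[419.6335   1.9489]
 [518.368  -32.5704]
 [550.2083  58.5012]
 [451.4737  93.0205]]
cup ((718.6427001953125, 34.770774841308594), (210.19338989257812, 264.0232238769531), 1.3574100732803345) 7845.5
[[610.4482 164.2557]
 [616.7028 -99.6934]
 [826.8372 -94.7141]
 [820.5826 169.235 ]]
[[ 0.7129 -0.1729  0.052 ]]
```

View pics/top0z.png

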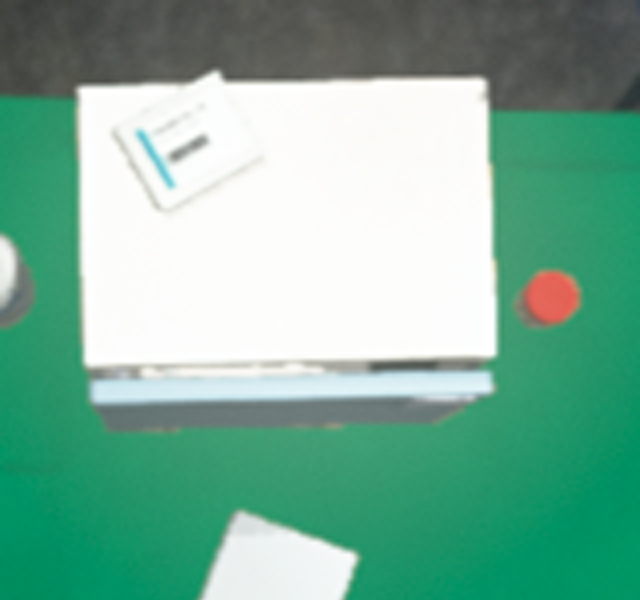

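View pics/scene0z.png

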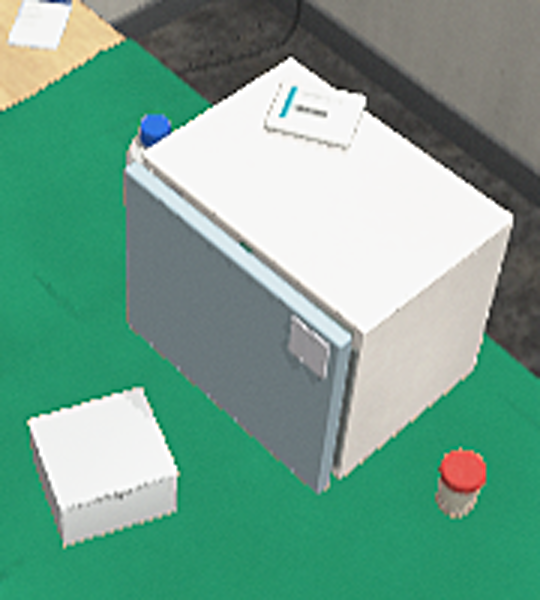

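The zooms show the cupboard's top corners and the thin strip of the door's top clearly. I'll cast them.

Run:
```python
from h import *
np.set_printoptions(precision=4,suppress=True)
z=np.array([[78,88],[486,78],[495,357],[86,368],[91,379],[493,371],[93,402],[493,393]])/4-.4+[270,90]
P=cast("top",z,.22);print(P)
for a,b in((0,3),(1,2),(0,1),(3,2),(6,7),(4,5)):
    d=P[b]-P[a];print(a,b,np.linalg.norm(d),np.degrees(np.arctan2(d[1],d[0])))
# scene: door top/ corners (zoomed 3x)
s=np.array([[512,216],[361,333],[351,347],[337,345]])/3-.3+[280,110]
print(cast("scene",s,.22)); 
print("plate", cast("scene",np.array([[309,346]])/3-.3+[280,110],.19))
print("carton top scene", cast("scene",np.array([[28,422],[140,388],[178,473],[60,507]])/3-.3+[280,110],.064))
print("jar",cast("scene",np.array([[463,470]])/3-.3+[280,110],.052))
```

```text
[[ 0.8109  0.1688  0.22  ]
 [ 0.8246 -0.0917  0.22  ]
 [ 0.645  -0.099   0.22  ]
 [ 0.6318  0.1587  0.22  ]
 [ 0.6249  0.1554  0.22  ]
 [ 0.6361 -0.0978  0.22  ]
 [ 0.6104  0.1537  0.22  ]
 [ 0.6221 -0.0979  0.22  ]]
0 3 0.17936397734094614 -176.78859568260444
1 2 0.1797719798735671 -177.66542019709996
0 1 0.2607889468983943 -86.9777586990014
3 2 0.2580395147583438 -87.06569482375308
6 7 0.2519256347386563 -87.34621739377891
4 5 0.2534303693276719 -87.47801013350139
[[ 0.8265 -0.0868  0.22  ]
 [ 0.6461 -0.0963  0.22  ]
 [ 0.6307 -0.1012  0.22  ]
 [ 0.6237 -0.0931  0.22  ]]
plate [[ 0.6236 -0.065   0.19  ]]
carton top scene [[ 0.4528  0.0913  0.064 ]
 [ 0.55    0.0585  0.064 ]
 [ 0.5201 -0.0298  0.064 ]
 [ 0.4234  0.0062  0.064 ]]
jar [[ 0.7145 -0.1739  0.052 ]]
```

Both views agree: cupboard yaw is about 2.8°, its origin about (0.728, 0.034), and the sizes come out at 260 x 180 and 96 x 105 mm. I'll check the table's front edge and the IK, then push the carton along its face normal.

```bash
cat >> h.py <<'E'
YAW=.049
EX=np.array([np.cos(YAW),np.sin(YAW),0]);EY=np.array([-np.sin(YAW),np.cos(YAW),0])
O=np.array([.7285,.0342,0]); H=O-.098*EX+.127*EY
def down(ang): # jaw (y) axis at angle ang in world xy, z down
    a,b=np.cos(ang),np.sin(ang)
    return np.array([[-b,a,0],[a,b,0],[0,0,-1.]])
C=np.array([.485,.030,0]); CA=np.radians(-19.3)
A=np.array([np.cos(CA),np.sin(CA),0]); N=np.array([-np.sin(CA),np.cos(CA),0]) # N: +y face normal
E
python3 - <<'E'
from h import *
np.set_printoptions(precision=3,suppress=True)
print("table edge",cast("top",[[280,301],[420,304]],0)[:,:2],"H",H)
R=down(CA)
for d in(.085,.0,-.215):
    p=C-.014*A+d*N
    for z in(.032,.25): print(d,p[:2],robot.ik([p[0],p[1],z],R))
E
```

```text
table edge [[ 0.296  0.197]
 [ 0.294 -0.227]] H [0.624 0.156 0.   ]
0.085 [0.5   0.115] [ 0.404  0.679 -0.874  2.003  0.731  0.806 -1.237]
0.085 [0.5   0.115] [ 0.58   0.345 -1.046  1.835  0.326  1.15  -0.914]
0.0 [0.472 0.035] [ 0.439  0.548 -0.693  2.102  0.558  0.679 -0.967]
0.0 [0.472 0.035] [ 0.649  0.193 -0.873  1.926  0.166  1.097 -0.628]
-0.215 [ 0.401 -0.168] [ 0.693  0.431 -0.422  2.198  0.323  0.57  -0.306]
-0.215 [ 0.401 -0.168] [ 0.819  0.063 -0.508  2.015  0.035  1.072 -0.042]
```

Run:
```python
from h import *
np.set_printoptions(precision=3,suppress=True)
R=down(CA); P=lambda d,z:(C-.014*A+d*N+[0,0,z])
robot.gripper_to(.045)
robot.move_ptp(P(.082,.25),R)
robot.move_linear(P(.082,.032),.2)
print(robot.move_linear(P(.06,.032),.1)); 
robot.move_linear(P(-.21,.032),.11)
s=robot.get_state();print(s["time"],s["ee_pos"],s["force"])
robot.move_linear(P(-.18,.032),.1)
robot.move_linear(P(-.16,.25),.3)
for n in("scene","top"):
    f=robot.grab_frame(n); cv2.imwrite(f"pics/{n}1.png",f[:,:,::-1])
print(robot.get_state()["time"])
```

```text
False
8.0083 [ 0.402 -0.163  0.032] [1.983 3.06  2.943]
9.4417
```

View pics/top1.png

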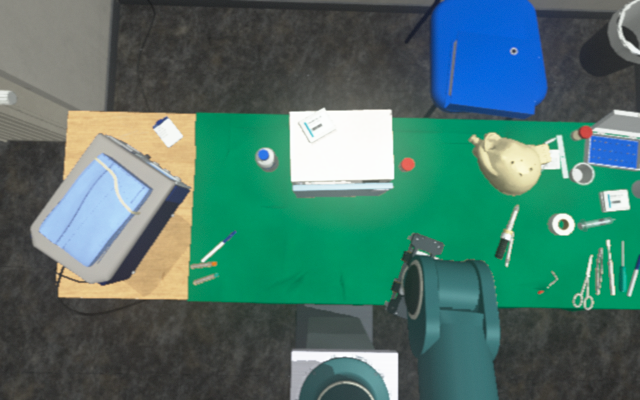

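View pics/scene1.png

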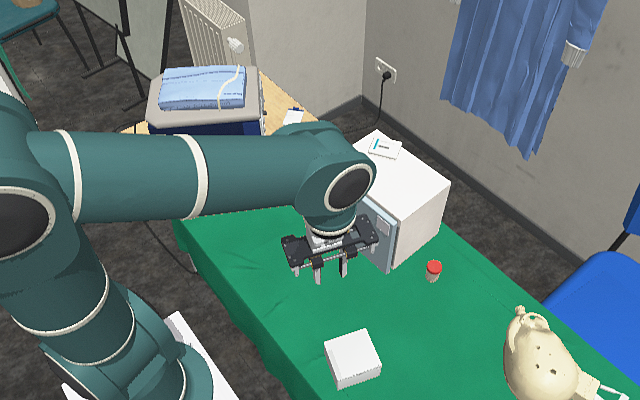

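The scene view shows the carton upright at about (352,355), moved clear of the door. The jar is still at (433,270). In the top view the arm hides the carton. I'll compute its position and then press the plate.

Run:
```python
from h import *
np.set_printoptions(precision=3,suppress=True)
f=cv2.imread("pics/scene1.png")[:,:,::-1].copy()
hsv=cv2.cvtColor(f,cv2.COLOR_RGB2HSV)
m=((hsv[...,1]<25)&(hsv[...,2]>215)).astype(np.uint8);q=np.zeros_like(m);q[320:395,315:390]=1
k=max(cv2.findContours(m&q,cv2.RETR_EXTERNAL,cv2.CHAIN_APPROX_NONE)[0],key=cv2.contourArea)[:,0]
r=cv2.minAreaRect((cast("scene",k,.064)[:,:2]*1000).astype(np.float32));print(r,cv2.boxPoints(r))
pp=H-.224*EY-.016*EX+[0,0,.19];print("plate",pp)
R=down(YAW-np.pi/2)
for d in(.15,.05,.012,.0): 
  print(d,robot.ik(pp-d*EX,R))
print(robot.get_state()["qpos"])
```

```text
((398.2069091796875, -222.02786254882812), (96.43807983398438, 103.48859405517578), 70.90872192382812) [[ 333.537 -250.671]
 [ 431.334 -284.519]
 [ 462.876 -193.385]
 [ 365.08  -159.537]]
plate [ 0.619 -0.068  0.19 ]
0.15 [ 0.87   0.297 -0.894  1.988  0.278  0.983 -1.681]
0.05 [ 0.689  0.478 -0.806  1.759  0.388  1.072 -1.773]
0.012 [ 0.632  0.542 -0.782  1.664  0.417  1.111 -1.788]
0.0 [ 0.615  0.562 -0.774  1.633  0.426  1.124 -1.792]
[ 1.274  0.143 -1.141  2.004  0.146  1.084 -0.268]
```

The carton is at (0.398, −0.222), still square and well outside the 0.254 m swing, since its nearest corner is about 0.41 m from the hinge. Now I'll find contact with the plate gently.

Run:
```python
from h import *
np.set_printoptions(precision=4,suppress=True)
pp=H-.224*EY-.016*EX+[0,0,.19]; R=down(YAW-np.pi/2)
robot.gripper_to(0)
robot.move_ptp(pp-.06*EX,R)
robot.pause(.3)
f0=robot.get_state()["force"]; print(f0)
hit=robot.move_linear(pp+.002*EX,.03,threshold=1.2)
robot.pause(.2)
s=robot.get_state();print(hit,s["time"],s["opening"],"d",(s["ee_pos"]-pp)@EX,(s["force"]-f0))
```

```text
[0.832  0.619  0.2062]
True 13.6833 0.0007087160631091582 d -0.008911526284601918 [-0.8257  0.0448 -0.7137]
```

Contact is at 8.9 mm before the plate point, which matches the finger's half-thickness. Pressing in now.

Run:
```python
from h import *
np.set_printoptions(precision=4,suppress=True)
s=robot.get_state();p=s["ee_pos"];f0=np.array([.832,.619,.206])
for d in(.002,.0035,.0045):
    robot.move_linear(p+d*EX,.02); s=robot.get_state();print(d,(s["ee_pos"]-p)@EX,s["force"]-f0)
robot.pause(.2);s=robot.get_state();print((s["ee_pos"]-p)@EX,s["force"]-f0)
robot.move_linear(p-.15*EX-.06*EY+[0,0,.09],.45)
robot.pause(.6)
for n in("scene","top"):
    f=robot.grab_frame(n); cv2.imwrite(f"pics/{n}2.png",f[:,:,::-1])
print(robot.get_state()["time"],robot.get_state()["ee_pos"])
```

```text
0.002 0.001980391853962082 [-1.5042 -1.0762  0.6308]
0.0035 0.0034399628004457192 [-3.114  -1.8094  1.5146]
0.0045 0.00448100557949084 [-3.0425 -2.173   0.8267]
0.0044365209338268225 [-4.2301 -2.3489  0.1314]
16.0417 [ 0.4636 -0.136   0.2793]
```

View pics/top2.png

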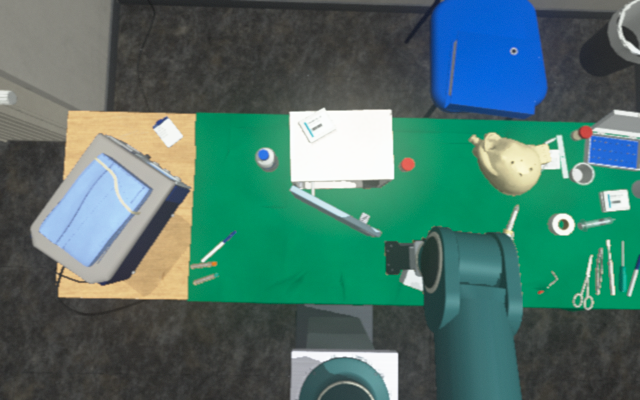

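View pics/scene2.png

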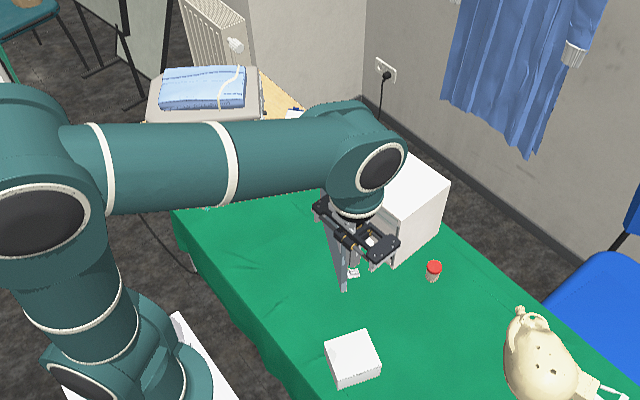

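The door swung ajar by itself, with its edge at about (381,234) in the top view. The carton (352,355) and jar (433,270) in the scene view have not moved. Next I'll measure the angle and plan the reach behind the door.

```bash
cat >> h.py <<'E'
def D(th): a=YAW-np.pi/2-th; return np.array([np.cos(a),np.sin(a),0])
def NI(th): a=YAW-th; return np.array([np.cos(a),np.sin(a),0])
def pt(th,r,d,z): return H+r*D(th)+d*NI(th)+[0,0,z]
E
python3 - <<'E'
from h import *
np.set_printoptions(precision=3,suppress=True)
g=cv2.imread("pics/top2.png")[170:250,280:400];cv2.imwrite("pics/top2z.png",cv2.resize(g,None,fx=6,fy=6,interpolation=cv2.INTER_CUBIC))
e=cast("top",[[381,232.5]],.22)[0]; v=(e-H)[:2]; print(e,np.linalg.norm(v),"th",YAW-np.pi/2-np.arctan2(v[1],v[0]))
for k in(0,np.pi):
  for th in(.53,.9,1.25,1.57):
    print(k,th,pt(th,.2,.01,.19),robot.ik(pt(th,.2,.01,.19),down(YAW-np.pi/2-th+k)))
E
```

```text
[ 0.509 -0.069  0.22 ] 0.2531398237213574 th 0.5213389577515382
0 0.53 [ 0.541 -0.026  0.19 ] [ 0.643  0.415 -0.813  1.838  0.347  1.037 -2.36 ]
0 0.9 [0.481 0.017 0.19 ] [ 0.61   0.289 -0.818  1.978  0.253  0.979 -2.751]
0 1.25 [0.442 0.075 0.19 ] [-1.042  0.195  0.901  2.094 -0.19   0.935 -2.809]
0 1.57 [0.425 0.136 0.19 ] [ 0.575  0.283 -1.079  2.049  0.301  0.978  2.533]
3.141592653589793 0.53 [ 0.541 -0.026  0.19 ] [ 0.903  0.617 -1.235  1.831  0.636  1.166  0.543]
3.141592653589793 0.9 [0.481 0.017 0.19 ] [ 0.9    0.454 -1.225  1.971  0.492  1.062  0.175]
3.141592653589793 1.25 [0.442 0.075 0.19 ] [ 0.81   0.347 -1.212  2.044  0.386  1.006 -0.225]
3.141592653589793 1.57 [0.425 0.136 0.19 ] [ 0.67   0.343 -1.212  2.047  0.382  1.005 -0.685]
```

View pics/top2z.png

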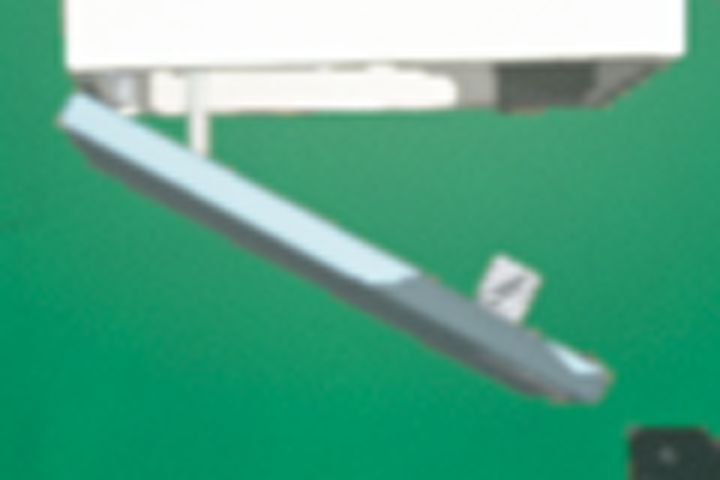

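There is a latch fitting sticking out of the door's inner side at about r≈0.20 m, and a stay near the hinge, so I'll push at r≈0.155 between them, jaws across the door. The door angle is 0.52 rad, as expected.

Run:
```python
from h import *
np.set_printoptions(precision=4,suppress=True)
r=.155; F=lambda th:down(YAW-th)
for th in(.53,.9,1.25,1.57): print(th,robot.ik(pt(th,r,.013,.19),F(th)))
th=.525
a=pt(th,r,.042,.28); print(a, robot.get_state()["ee_pos"])
robot.move_linear(robot.get_state()["ee_pos"]+[0,0,.02],.1)
robot.move_ptp(a+[0,0,.02],F(th))
robot.move_linear(pt(th,r,.042,.195),.15)
f=robot.grab_frame("scene"); cv2.imwrite("pics/scene3.png",f[:,:,::-1])
f=robot.grab_frame("top"); cv2.imwrite("pics/top3.png",f[:,:,::-1])
s=robot.get_state();print(s["time"],s["ee_pos"],s["force"])
```

```text
0.53 [ 0.687   0.5409 -1.016   1.7782  0.5096  1.113  -0.981 ]
0.9 [ 0.6578  0.4301 -0.9941  1.8887  0.4155  1.0471 -1.3601]
1.25 [ 0.5955  0.3729 -1.0018  1.9479  0.369   1.0176 -1.775 ]
1.57 [ 0.5175  0.3762 -1.0292  1.9546  0.3786  1.0194 -2.2056]
[ 0.5907 -0.0008  0.28  ] [ 0.4636 -0.136   0.2793]
18.1083 [ 0.5911 -0.0008  0.196 ] [-0.527   0.6475  0.544 ]
```

View pics/top3.png

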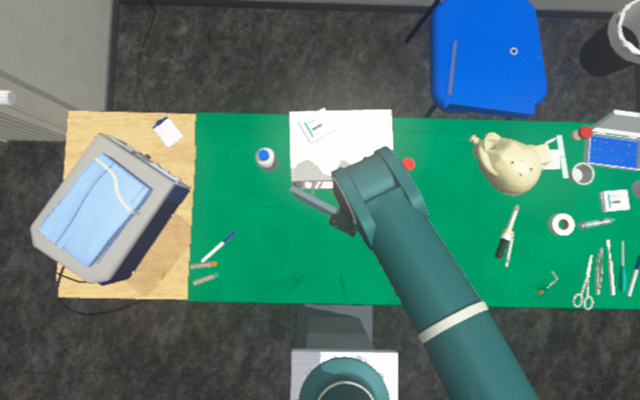

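View pics/scene3.png

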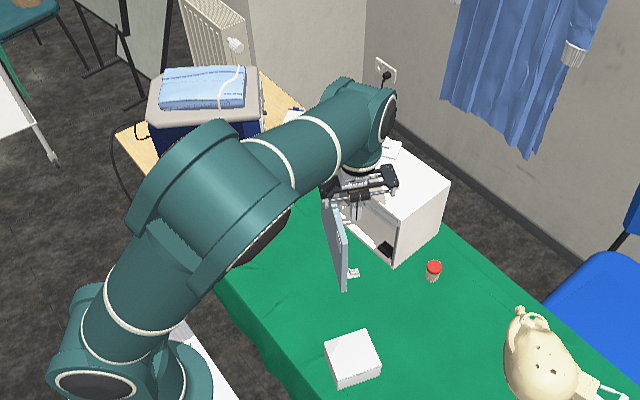

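The fingers hang behind the door at about (355,205) in the scene view, between the door and the carcass and touching nothing. Now I'll sweep the door along its arc.

Run:
```python
from h import *
np.set_printoptions(precision=4,suppress=True)
r=.155; F=lambda th:down(YAW-th); f0=robot.get_state()["force"]
for th in np.linspace(.52,1.56,9):
    robot.move_linear(pt(th,r,.0125,.192),.08,frame=F(th))
    s=robot.get_state(); print(round(th,2),round(s["time"],2),s["force"]-f0)
robot.pause(.3)
robot.move_linear(pt(th,r,.045,.192),.1)
robot.move_linear(pt(th,r,.06,.32),.25)
robot.move_ptp([.45,-.25,.33],down(YAW-np.pi/2))
robot.pause(.3)
for n in("scene","top"):
    f=robot.grab_frame(n); cv2.imwrite(f"pics/{n}4.png",f[:,:,::-1])
print(robot.get_state()["time"])
```

```text
0.52 18.62 [ 0.1468 -1.091  -0.6794]
0.65 19.02 [ 1.1099  0.25   -1.0918]
0.78 19.42 [ 1.5128 -0.7246  0.255 ]
0.91 19.82 [ 0.2511 -1.0085 -0.5459]
1.04 20.22 [-0.0779 -1.1512 -0.3527]
1.17 20.62 [ 0.3449 -0.5799 -1.0207]
1.3 21.02 [ 0.9402 -0.3312 -1.5159]
1.43 21.42 [ 0.5941 -1.1175 -1.0294]
1.56 21.82 [ 0.2258 -1.3998 -0.9128]
24.9333
```

View pics/top4.png

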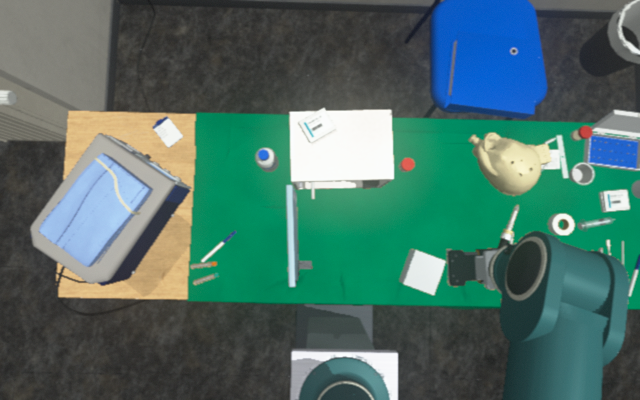

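View pics/scene4.png

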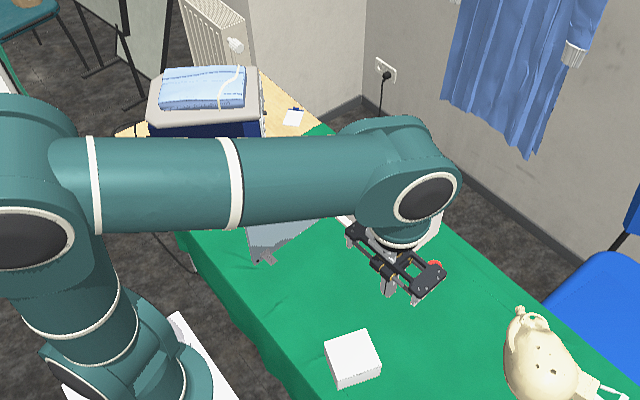

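The top view shows the door open, its edge at about (297,286), with the carton at (423,271) and the bottle, jar and pen where they were. I'll check the angle and the displacements before handing in.

Run:
```python
from h import *
np.set_printoptions(precision=4,suppress=True)
e=cast("top",[[297,285.5]],.22)[0]; v=(e-H)[:2]; print(e,np.linalg.norm(v),"th",YAW-np.pi/2-np.arctan2(v[1],v[0])+2*np.pi*(v[1]>0))
a=cv2.imread("pics/top0.png")[:,:,::-1].copy();b=cv2.imread("pics/top4.png")[:,:,::-1].copy()
print("carton",cv2.minAreaRect((cast("top",carton(b,roi=(395,243,446,300)),.064)[:,:2]*1000).astype(np.float32)))
for n,(x,y,X,Y) in dict(bottle=(245,140,282,180),jar=(396,150,420,178),pen=(195,225,242,268)).items():
    print(n,(np.abs(a[y:Y,x:X].astype(int)-b[y:Y,x:X]).max(2)>30).sum())
```

```text
[0.3745 0.1371 0.22  ] 0.2505859501802233 th 1.5431142852849389
carton ((397.1517028808594, -221.71832275390625), (97.69052124023438, 105.00897216796875), 70.96277618408203)
bottle 0
jar 0
pen 0
```

Run:
```python
from rig import robot
s=robot.get_state();print(s["time"],s["force"],s["ee_pos"]);print(robot.sign_off())
```

```text
24.9333 [-0.05677826  0.239099   -0.03725453] [ 0.45012266 -0.24972141  0.33002929]
the job is handed in; nothing more can be done
None
```

The door is open at about 1.54 rad (88°), and I handed the job in at 24.9 s on the robot's clock. I slid the carton about 0.27 m past the door's free edge and pressed the push plate in about 4.4 mm at roughly 5 N. I then took the fingers away so the spring swung the door to about 0.52 rad, and pushed it open from its inner face.

- **Carton:** it stands upright and unturned at (0.397, −0.222), well outside the door's swing.
- **Other items:** the bottle, jar and marker areas show no changed pixels between the first and last top views.
- **Arm:** it is clear of everything, with the tool force back near zero.

No check failed or disagreed. The small force readings wander by about 1 N, so they did not confirm contact while I swept the door open; the camera confirmed that result.

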